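Key a slotted core onto the bench rewinder

ROBOT

A 7-joint arm with a two-finger parallel gripper is mounted at the origin on the work surface. World frame = base frame: x ahead of the robot, y to its left, z up, the work surface at z = 0. Lengths are in m, angles in degrees, forces in N, time in s.
With the tool pointing down it reaches from about 0.425 to 0.95 m from the base axis. Payload 4.7 kg.
Tool frame: the origin (TCP) lies between the finger pads; the fingertips stand 22 mm ahead of it and the grasp point (between the pads) lies 3 mm ahead of it; z points along the fingers, y is the direction in which the jaws open and shut (so a half turn about z gives the same grasp; the last joint's range is limited). The gripper opens to 87 mm and grips with 3 to 60 N. Pads are 19 mm wide; open, the fingers measure 117 mm over their backs; the gripper's body (75 mm by 190 mm) begins 51 mm behind the grasp point.
Start: joints at [-70.353, 26.849, -2.785, 87.806, 1.381, 65.374, -4.715], TCP at [0.245, 0.629, 0.245] pointing down, gripper open.
Joint ranges: [-148.3, 148.3], [-19.14, 114.17], [-79.39, 73.82], [5.75, 140.21], [-59.74, 239.74], [12.07, 113.84], [-152.46, 152.46]. Speed limits (degrees/s): [147.25, 147.25, 180, 180, 180, 180, 180].

INTERFACE

Orientations are given as a 3x3 rotation matrix whose columns are the frame's x, y, z axes.
In Python, from workcell import telemetry, optics, workorder gives the robot as it stands.
- The arm moves only by the tool send_rows, never from a script. Its argument "plan" is a list of rows, each a list of 2 entries, a list of its own where there are three numbers: the shift along the tool's x, y, z in mm, then the turn, a rotation vector about the tool's x, y, z in rad. A call has exactly 5 rows; each row is the pose to reach, as a shift and turn from the pose measured when the call began, along the tool's axes at that moment; what a row does not reach only later rows make up. A row lasts 1/10 s, in which the tool goes at most 50 mm and 8.59 degrees, less where a joint would pass 70% of its speed; a pose out of reach is approached as far as the arm can. A call with a gripper value outside its range is refused whole. "grip" is the finger opening in mm, from 0 to 87, set as the call begins (left out, the last holds). The fingers move at their own pace and stop on an object; the grip force is fixed at half the most. Time passes only in rows, so rows that repeat a pose let the fingers close, or fill a call up. It gives the time, the measured TCP pose, the force and the opening at its end, in the units of the state.
- telemetry.sense(): the state, without advancing time (a new reading comes with each control period).
- optics.get_image(name): name is "scene" or "top" or "wrist"; returns (picture, depth): 480x640x3 uint8, red, green, blue; 480x640 float32, m along the optical axis (not along the pixel's ray), 0 where there is no reading.
- optics.camera_params(name): a dict with "mtx" (3x3 intrinsics, pixels), "k1" (the pictures are not rectified: a ray, as slopes to the right and down, at radius r is drawn at 1 + k1 r^2 times it, then the intrinsics apply), "rvec" (rotation vector, rad) and "tvec" (3), from world to camera coordinates, as OpenCV has them; the wrist camera has in their place "mount" (4x4, takes a point from camera to tool coordinates, whose origin is the TCP and whose axes are the flange's). Camera axes: x right, y down, z forward; pixel columns grow to the right and rows downward; lengths in m; the calibration is good to about 2 mm. A picture is of the moment at which its call begins: read the wrist's pose just before it. camera_params takes no time and is no camera call.
- workorder.job_done(): hands the job in, once; it reports no verdict.
The state is a dict: "t": time; "joints": joint angles; "qvel": joint speeds; "tau": joint torques, N m; "eef_pos": TCP position; "tool_rot": TCP orientation; "ft_force": force on the tool from outside, world axes, zero at the start; "torque": the same for the moment, N m; "width": opening from 0.0 (shut) to 1.0 (fully open).
Only numpy, scipy, OpenCV 4.12 (cv2) and the standard library are available. Lean on these libraries where they do the work, as an engineer would, in place of code of your own. Each camera call takes 0.05 s, during which the arm holds its last target. There are 200 camera calls.

TASK

Load the slotted core on the rewinder: slide it down over the hub, turn it lightly on the drive dog until the notch in its foot drops over the dog, and let it go fully home, flat on the platter, without forcing it. Then turn core and platter round together until the core's slot faces the guide roller squarely, ready for threading the paper, let go, and leave the other things on the bench where they stand.

Things in the scene. Friction and masses are not known exactly. Their poses are not given: they have to be found in the camera images.
- core_mid (a point): centre (half-way up, on the axis) of the slotted core: a stiff grey plastic tube, outside diameter 54 mm, bore 40 mm, 90 mm tall, 0.06 to 0.11 kg, standing upright on the bench, notch end down. z points up its axis, x from the axis to the side with the slot. The outside is plain: it may be gripped across any diameter, best 10 to 30 mm below its top edge
- core_slot (a point): outer surface of the slotted core at its slot, half-way up, 27 mm from the axis. The slot is 6 mm wide, goes through the wall and runs the full height; at the foot it widens into the notch, 12 mm wide and 13 mm high
- core: the same slotted core; origin at the centre of its foot, 45 mm below core_mid, same axes. A push of more than 40 N against the rewinder cracks its foot
- rewinder: flat-plate bench rewinder, fixed to the bench: grey housing 315 x 260 mm, 70 mm high, with a round aluminium platter on top (diameter 230 mm, its top 84 mm above the bench) that turns either way about a vertical axis and stays where it is left, with a steady drag of 0.16 N m. Origin on the bench under the platter's axis, x towards the guide roller, z up
- hub_top (a point): middle of the top of the steel hub that stands in the centre of the platter: diameter 37 mm, 40 mm high, the upper 10 mm tapered to diameter 22. Beside it, reaching out to 27 mm from the axis, a steel drive dog stands on the platter: 8 mm wide, 9 mm high. Hub, dog and platter turn as one. A core not lined up rests on the dog 9 mm short of home; within 3 degrees it drops over it
- seat (a point): point on the platter's axis level with its top, where the centre of the core's foot will stand; x towards the guide roller, z up; it does not turn with the platter. The platter's angle is not reported: the dog was left 29 to 92 degrees (0.5 to 1.6 rad) anticlockwise, seen from above, of this x. Turning the core on the dog under more than about 8 N may drag the platter round
- roller (a point): middle of the guide roller: an upright aluminium roller, diameter 22 mm, 70 mm long, 145 mm from the platter's axis, its top 160 mm above the bench
- plain_core: bystander: plain cardboard core without slot or notch, diameter 54 mm, 120 mm tall, standing; origin at the centre of its foot
- jar: bystander: closed glass jar, diameter 64 mm, 100 mm tall; origin at the centre of its underside
- tape: bystander: roll of tape lying flat, diameter 100 mm, 25 mm high; origin at the centre of its underside

How it is judged (in metres and radians):
At the end, for the whole second after the job is handed in: The slotted core stands upright on the platter around the hub (axis within 4 mm), fully home over the dog (foot within 2.5 mm of the platter), its slot within about 12 degrees (6 mm at the rim) of the direction to the guide roller, at rest and let go (horizontal distance between core_mid and seat below 0.004 m and z of core_mid in the frame of seat between 0.0425 and 0.0475 m and angle between core_mid's own z axis and vertical below 0.05 rad and x of core_slot in the frame of seat above 0.02 m and y of core_slot in the frame of seat between -0.006 and 0.006 m and linear speed of core below 0.01 m/s and angular speed of core below 0.05 rad/s and contact force between core and the fingers below 0.1 N); the robot touches nothing.
It fails at once if the core is pressed against the rewinder with more than 40 N (contact force between core and rewinder above 40 N).
It fails at once if a bystander is moved by more than 20 mm (distance of any of plain_core, jar, tape from where it was at the start of the episode above 0.02 m).
It also fails if it takes over 61 s, if anything falls off the work surface, if the arm or the gripper's body presses on something with over 40 N, if the wrist force passes 120 N, or if a joint passes its speed limit or range.

## Working session

There is one attempt and no reset: what is moved stays moved. The work goes in short steps, Python scripts to look and compute and a tool call to move; the robot and the scene stay as the last step left them, time stands still between calls to the robot, and variables do not carry over. Pictures are saved under pics/ and viewed, about 8 in all and at most 12, crops included, and the job is handed in when it is done.

Besides the shell and the picture viewer there is one more tool, called by a JSON object that holds its "api" and its "payload", one argument or row to a line. send_rows: Moves the arm, as the interface text tells. Its arguments: {"type":"object","properties":{"plan":{"type":"array","items":{"type":"array"}},"grip":{"type":"number"}},"required":["plan"]}

```bash
ls; mkdir -p pics
python3 - <<'E'
from workcell import telemetry, optics
import cv2, numpy as np
s=telemetry.sense();print(s)
for n in("scene","top"):
    p,d=optics.get_image(n);cv2.imwrite(f"pics/{n}0.png",p[:,:,::-1]);np.save(f"{n}0.npy",d)
    print(n,optics.camera_params(n))
print(optics.camera_params("wrist"))
E
```

```text
pics
{'t': 0.0, 'joints': array([-70.35497237,  26.89846717,  -2.78488498,  87.87185788,
         1.38215069,  65.37416521,  -4.71546264]), 'qvel': array([-0.03447316, -0.04333323,  0.08578652, -0.05416041,  0.05529654,
        0.00492075, -0.00525214]), 'tau': array([ 5.39834018e-04, -5.07977772e+01, -8.03514104e-02, -2.36167878e+01,
       -6.13107160e-02,  3.77501990e-02,  1.51815680e-04]), 'eef_pos': array([0.24499684, 0.62839141, 0.24349955]), 'tool_rot': array([[-9.31703635e-01,  3.63218873e-01, -6.22403086e-04],
       [ 3.63219396e-01,  9.31701837e-01, -1.83245570e-03],
       [-8.56883952e-05, -1.93337451e-03, -9.99998127e-01]]), 'ft_force': array([-0.37592051,  0.21520911,  0.11383773]), 'torque': array([ 0.00852661, -0.06984597, -0.00393897]), 'width': 1.0003624839448135}
scene {'mtx': array([[516.55694138,   0.        , 327.24457475],
       [  0.        , 516.55694138, 237.19328868],
       [  0.        ,   0.        ,   1.        ]]), 'k1': -0.10312167669480363, 'rvec': array([ 0.57354743,  2.51739999, -1.36633615]), 'tvec': array([ 0.50997104, -0.06632318,  1.37511423])}
top {'mtx': array([[563.27685504,   0.        , 326.23782781],
       [  0.        , 563.27685504, 249.47713169],
       [  0.        ,   0.        ,   1.        ]]), 'k1': 0.04029735774878988, 'rvec': array([ 2.19440869, -2.15457594,  0.05591736]), 'tvec': array([0.07886324, 0.57710578, 1.23272064])}
{'mtx': array([[384.31307974,   0.        , 319.64607994],
       [  0.        , 384.31307974, 240.00726606],
       [  0.        ,   0.        ,   1.        ]]), 'k1': 0.020924303287177093, 'mount': array([[-9.15155348e-04, -9.61061957e-01, -2.76331463e-01,
         7.60551952e-02],
       [ 9.99999546e-01, -8.06230434e-04, -5.07787035e-04,
        -6.04097198e-04],
       [ 2.65227966e-04, -2.76331802e-01,  9.61062259e-01,
        -1.41380846e-01],
       [ 0.00000000e+00,  0.00000000e+00,  0.00000000e+00,
         1.00000000e+00]])}
```

View pics/scene0.png

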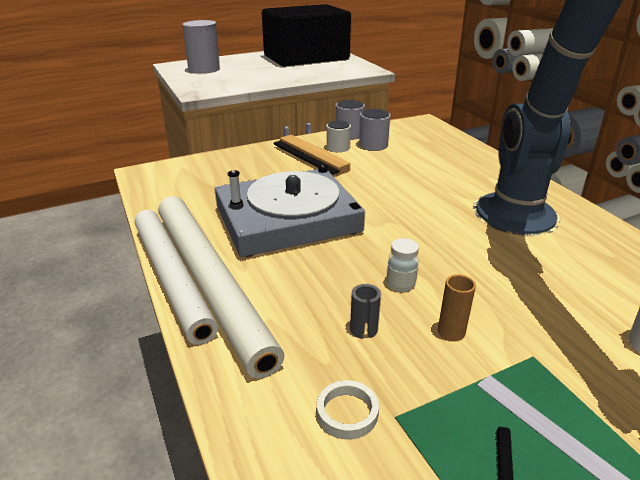

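View pics/top0.png

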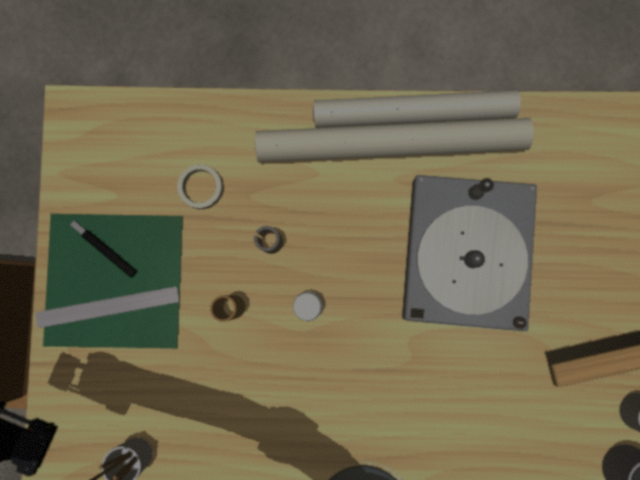

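The scene view shows the dark slotted core at (365,310), its slot facing the camera, with the jar at (403,265), the cardboard core at (457,308), the tape at (347,409) and the rewinder at (290,205). In the top view the core is at (267,239), the hub at (474,259) with the dog to its left at about (463,258), and the roller at (487,184).

```bash
cat > h.py <<'E'
from workcell import telemetry, optics
import cv2, numpy as np
def T_cam(n,s=None):
    P=optics.camera_params(n)
    if n=="wrist":
        W=np.eye(4);W[:3,:3]=s["tool_rot"];W[:3,3]=s["eef_pos"];return P,W@P["mount"]
    E=np.eye(4);E[:3,:3]=cv2.Rodrigues(P["rvec"])[0];E[:3,3]=P["tvec"];return P,np.linalg.inv(E)
def slopes(P,uv):
    return cv2.undistortPoints(np.float64(uv).reshape(-1,1,2),P["mtx"],np.array([P["k1"],0,0,0]))[:,0]
def ray(n,uv,z,s=None):
    P,T=T_cam(n,s);d=np.c_[slopes(P,uv),np.ones(len(slopes(P,uv)))]@T[:3,:3].T
    return T[:3,3]+d*((z-T[2,3])/d[:,2])[:,None]
def cloud(n,D,s=None):
    P,T=T_cam(n,s);v,u=np.mgrid[:480,:640];q=slopes(P,np.c_[u.ravel(),v.ravel()])
    X=np.c_[q,np.ones(len(q))]*D.reshape(-1,1);return (X@T[:3,:3].T+T[:3,3]).reshape(480,640,3)
def snap(n,f):
    s=telemetry.sense();p,d=optics.get_image(n);cv2.imwrite("pics/"+f,p[:,:,::-1]);return s,p,d
def circ(xy):
    A=np.c_[2*xy,np.ones(len(xy))];c=np.linalg.lstsq(A,(xy**2).sum(1),rcond=None)[0]
    return c[:2],np.sqrt(c[2]+c[:2]@c[:2])
E
python3 - <<'E'
from h import *
print(ray("top",[(474,259)],.124),ray("top",[(487,184)],.16),ray("top",[(267,239)],.09),ray("top",[(463,258)],.093))
D=np.load("top0.npy");C=cloud("top",D);z=C[...,2]
def m(b,zlo,zhi):
    u0,u1,v0,v1=b;k=np.zeros(z.shape,bool);k[v0:v1,u0:u1]=1;k&=(z>zlo)&(z<zhi)&(D>0);x=C[k];print(len(x),x.mean(0),(x.min(0)+x.max(0))/2,np.ptp(x,axis=0))
m((450,500,240,280),.1,.2);m((470,500,170,200),.14,.2);m((245,290,215,260),.07,.12);m((205,240,290,325),.1,.15);m((285,330,285,325),.08,.13);m((170,230,160,212),.015,.05);m((410,535,200,320),.07,.097)
E
python3 -c "
import cv2
a=cv2.imread('pics/top0.png');b=cv2.resize(a[215:265,240:295],None,fx=8,fy=8,interpolation=2);c=cv2.resize(a[215:300,430:520],None,fx=4.7,fy=4.7,interpolation=2)
import numpy as np;c=cv2.resize(c,(int(c.shape[1]),400));cv2.imwrite('pics/crop0.png',np.hstack([b[:, :370],c]))"
```

```text
[[ 0.55410856 -0.21253295  0.124     ]] [[ 0.70104634 -0.22916763  0.16      ]] [[0.59061508 0.2134756  0.09      ]] [[ 0.55763676 -0.19728765  0.093     ]]
278 [ 0.55515929 -0.21535689  0.11861775] [ 0.55588044 -0.21774943  0.11478546] [0.03523892 0.03678852 0.02899455]
168 [ 0.69975478 -0.22679765  0.15861249] [ 0.70036178 -0.22760374  0.15304034] [0.0272534 0.027593  0.0243844]
278 [0.5920537  0.2142253  0.08695928] [0.59207933 0.21492456 0.08268954] [0.0528906  0.05369652 0.02535483]
258 [0.44502165 0.29701413 0.11555395] [0.44502903 0.29619669 0.11259895] [0.05307764 0.05397928 0.02457257]
572 [0.45148615 0.12569437 0.09896099] [0.45167374 0.12547423 0.09447019] [0.05403939 0.05418327 0.02364928]
717 [0.71277404 0.37771671 0.02320462] [0.71312647 0.37852104 0.02357509] [0.09782686 0.10224757 0.01687477]
10992 [ 0.55446769 -0.21754123  0.08124296] [ 0.55673624 -0.22072498  0.08313976] [0.25705457 0.26110805 0.02627785]
```

View pics/crop0.png

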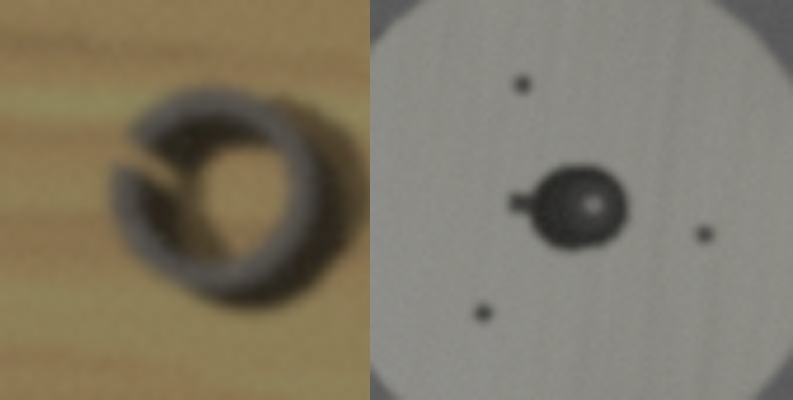

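```bash
cat >> h.py <<'E'
from scipy.spatial.transform import Rotation as R
def goal(p,yaw,s=None):
    """shift (mm) and turn (rad) in tool axes to point p, jaws (tool y) at yaw deg, pointing down"""
    s=s or telemetry.sense();a=np.radians(yaw);y=np.array([np.cos(a),np.sin(a),0]);z=np.array([0,0,-1.]);G=np.c_[np.cross(y,z),y,z]
    T=s["tool_rot"];print("t%.2f"%s["t"],"shift",np.round(T.T@(np.array(p)-s["eef_pos"])*1e3,1),"turn",np.round(R.from_matrix(T.T@G).as_rotvec(),4),"F",np.round(s["ft_force"],1),"w",round(s["width"]*87,1),"pos",np.round(s["eef_pos"],4))
E
python3 -c "
from h import *
goal((.592,.2145,.22),-25)"
```

```text
t0.10 shift [-473.6 -259.6   24.1] turn [-1.3000e-03  1.5000e-03  1.6354e+00] F [-0.2 -0.   0.7] w 86.9 pos [0.245  0.6284 0.2436]
```

{"api": "send_rows", "payload": {
  "plan": [
    [[-474, -260, 24], [0, 0, 1.63]],
    [[-474, -260, 24], [0, 0, 1.63]],
    [[-474, -260, 24], [0, 0, 1.63]],
    [[-474, -260, 24], [0, 0, 1.63]],
    [[-474, -260, 24], [0, 0, 1.63]]
  ],
  "grip": 87
}}

```text
t: 0.6
eef_pos: [0.4062, 0.4354, 0.2329]
tool_rot: [[-0.429, 0.903, -0.0], [0.903, 0.429, -0.001], [-0.001, -0.001, -1.0]]
ft_force: [1.5, -0.0, -0.1]
width: 0.998
```

```bash
python3 -c "
from h import *
goal((.592,.2145,.22),-25)"
```

```text
t0.60 shift [-279.2   73.2   13.1] turn [-3.000e-04  1.200e-03  8.793e-01] F [ 1.5 -0.  -0.1] w 86.8 pos [0.4062 0.4354 0.2329]
```

{"api": "send_rows", "payload": {
  "plan": [
    [[-279, 73, 13], [0, 0, 0.88]],
    [[-279, 73, 13], [0, 0, 0.88]],
    [[-279, 73, 13], [0, 0, 0.88]],
    [[-279, 73, 13], [0, 0, 0.88]],
    [[-279, 73, 13], [0, 0, 0.88]]
  ]
}}

```text
t: 1.1
eef_pos: [0.5664, 0.2441, 0.2217]
tool_rot: [[0.302, 0.953, -0.001], [0.953, -0.302, -0.001], [-0.001, -0.0, -1.0]]
ft_force: [0.3, 1.2, 0.1]
width: 0.997
```

```bash
python3 -c "
from h import *
goal((.592,.2145,.22),-25)"
```

```text
t1.10 shift [-20.5  33.3   1.7] turn [-1.000e-04  1.200e-03  1.294e-01] F [0.3 1.2 0.1] w 86.8 pos [0.5664 0.2441 0.2217]
```

{"api": "send_rows", "payload": {
  "plan": [
    [[-20, 33, 2], [0, 0, 0.13]],
    [[-20, 33, 2], [0, 0, 0.13]],
    [[-20, 33, 2], [0, 0, 0.13]],
    [[-20, 33, 2], [0, 0, 0.13]],
    [[-20, 33, 2], [0, 0, 0.13]]
  ]
}}

```text
t: 1.6
eef_pos: [0.5908, 0.2171, 0.2195]
tool_rot: [[0.42, 0.908, -0.001], [0.908, -0.42, -0.0], [-0.001, -0.001, -1.0]]
ft_force: [0.0, -0.5, -0.3]
width: 0.997
```

Run:
```python
from h import *
s,p,d=snap("wrist","w1.png");np.save("w1.npy",d)
C=cloud("wrist",d,s);k=(C[...,2]>.07)&(C[...,2]<.115)&(d>0)&(np.hypot(C[...,0]-.592,C[...,1]-.2145)<.045)
x=C[k];print(k.sum(),x.mean(0),(x.min(0)+x.max(0))/2,np.ptp(x,axis=0))
goal((.592,.2145,.22),-25)
```

```text
2644 [0.59261959 0.21513879 0.08823211] [0.59270956 0.21586346 0.08185848] [0.05428796 0.05497982 0.02368112]
t1.65 shift [-1.7  2.  -0.3] turn [-0.0009  0.0008  0.0027] F [-0.6 -0.7  0.4] w 86.8 pos [0.5909 0.2169 0.2197]
```

View pics/w1.png

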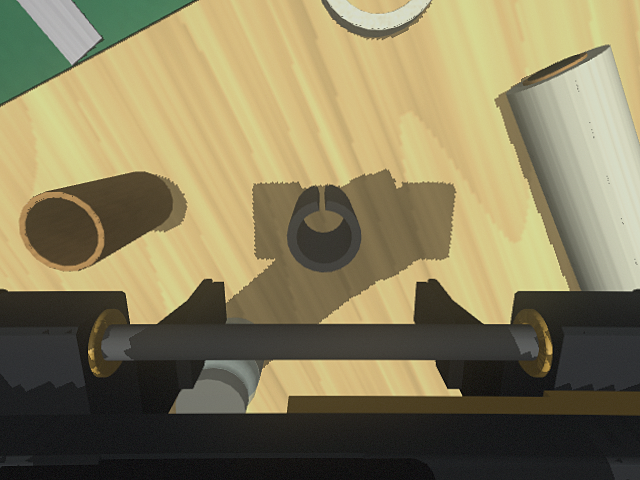

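The wrist view shows the core rim centred at (324,234) between the fingers, with its slot pointing straight up at (324,200), nearly along tool x. The bystanders are clear of the fingers.

```bash
cat >> h.py <<'E'
def slot(C,d,zt,c0):
    k=(C[...,2]>zt-.004)&(C[...,2]<zt+.006)&(d>0)&(np.hypot(C[...,0]-c0[0],C[...,1]-c0[1])<.04)
    X=C[k][:,:2];c=(X.min(0)+X.max(0))/2
    r=np.hypot(*(X-c).T);a=np.sort(np.degrees(np.arctan2(*(X-c)[(r>.02)].T[::-1])));g=np.diff(np.r_[a,a[0]+360]);i=g.argmax()
    print("n",k.sum(),"c",c,"gap",g[i],"slot yaw",a[i]+g[i]/2,np.ptp(X,axis=0));return c
E
python3 - <<'E'
from h import *
s=telemetry.sense();C=cloud("wrist",np.load("w1.npy"),s);d=np.load("w1.npy")
c=slot(C,d,.09,(.5925,.215));c=slot(C,d,.09,c)
goal((*c,.073),-25)
E
```

```text
n 2063 c [0.59278389 0.2156004 ] gap 13.194488024957494 slot yaw 68.6217210842546 [0.05411602 0.05497019]
n 2063 c [0.59278389 0.2156004 ] gap 13.194488024957494 slot yaw 68.6217210842546 [0.05411602 0.05497019]
t1.65 shift [ -0.2   2.4 146.6] turn [-0.0009  0.0008  0.0027] F [-0.6 -0.7  0.4] w 86.8 pos [0.5909 0.2169 0.2197]
```

{"api": "send_rows", "payload": {
  "plan": [
    [[0, 2, 35], [0, 0, 0]],
    [[0, 2, 75], [0, 0, 0]],
    [[0, 2, 115], [0, 0, 0]],
    [[0, 2, 142], [0, 0, 0]],
    [[0, 2, 147], [0, 0, 0]]
  ]
}}

```text
t: 2.15
eef_pos: [0.5895, 0.2164, 0.0692]
tool_rot: [[0.418, 0.908, -0.008], [0.908, -0.418, -0.003], [-0.006, -0.006, -1.0]]
ft_force: [-0.7, 0.2, 0.4]
width: 0.997
```

{"api": "send_rows", "payload": {
  "plan": [
    [[0, 0, 0], [0, 0, 0]],
    [[0, 0, 0], [0, 0, 0]],
    [[0, 0, 0], [0, 0, 0]],
    [[0, 0, 0], [0, 0, 0]],
    [[0, 0, 0], [0, 0, 0]]
  ],
  "grip": 45
}}

```text
t: 2.65
eef_pos: [0.5905, 0.2165, 0.0704]
tool_rot: [[0.418, 0.908, -0.005], [0.908, -0.418, -0.002], [-0.004, -0.004, -1.0]]
ft_force: [1.3, -1.0, -0.4]
width: 0.634
```

```bash
python3 -c "
from h import *
goal((.5928,.2156,.073),-25)"
```

```text
t2.65 shift [ 0.1  2.5 -2.6] turn [-0.0039  0.0039  0.0047] F [ 1.3 -1.  -0.4] w 55.2 pos [0.5905 0.2165 0.0704]
```

{"api": "send_rows", "payload": {
  "plan": [
    [[0, 1.5, -2.5], [-0.004, 0.004, 0.004]],
    [[0, 1.5, -2.5], [-0.004, 0.004, 0.004]],
    [[0, 1.5, -2.5], [-0.004, 0.004, 0.004]],
    [[0, 1.5, -2.5], [-0.004, 0.004, 0.004]],
    [[0, 1.5, -2.5], [-0.004, 0.004, 0.004]]
  ],
  "grip": 40
}}

```text
t: 3.15
eef_pos: [0.5917, 0.2159, 0.0727]
tool_rot: [[0.422, 0.907, -0.0], [0.907, -0.422, -0.0], [-0.0, -0.0, -1.0]]
ft_force: [0.1, -0.1, -1.3]
width: 0.619
```

{"api": "send_rows", "payload": {
  "plan": [
    [[0, 0, 0], [0, 0, 0]],
    [[0, 0, 0], [0, 0, 0]],
    [[0, 0, 0], [0, 0, 0]],
    [[0, 0, 0], [0, 0, 0]],
    [[0, 0, 0], [0, 0, 0]]
  ]
}}

```text
t: 3.65
eef_pos: [0.5917, 0.2159, 0.0727]
tool_rot: [[0.422, 0.907, -0.0], [0.907, -0.422, -0.0], [-0.0, -0.0, -1.0]]
ft_force: [-0.3, 0.9, -0.5]
width: 0.612
```

```bash
python3 -c "
from h import *
goal((.57,.2156,.30),-25)"
```

```text
t3.65 shift [  -9.5  -19.6 -227.3] turn [-0.0002  0.0001  0.0008] F [-0.3  0.9 -0.5] w 53.3 pos [0.5917 0.2159 0.0727]
```

{"api": "send_rows", "payload": {
  "plan": [
    [[0, 0, -20], [0, 0, 0]],
    [[0, 0, -60], [0, 0, 0]],
    [[0, 0, -105], [0, 0, 0]],
    [[0, 0, -150], [0, 0, 0]],
    [[0, 0, -190], [0, 0, 0]]
  ]
}}

```text
t: 4.15
eef_pos: [0.5918, 0.2157, 0.2652]
tool_rot: [[0.422, 0.907, 0.001], [0.907, -0.422, 0.001], [0.001, 0.001, -1.0]]
ft_force: [0.0, 0.2, -1.7]
width: 0.616
```

```bash
python3 -c "
from h import *
goal((.555,-.306,.27),-5)"
```

```text
t4.15 shift [-488.5  186.9   -5.2] turn [ 0.0008 -0.0008 -0.3486] F [ 0.   0.2 -1.7] w 53.6 pos [0.5918 0.2157 0.2652]
```

{"api": "send_rows", "payload": {
  "plan": [
    [[-30, 12, -5], [0, 0, -0.06]],
    [[-75, 29, -5], [0, 0, -0.12]],
    [[-118, 45, -5], [0, 0, -0.2]],
    [[-162, 62, -5], [0, 0, -0.28]],
    [[-206, 79, -5], [0, 0, -0.35]]
  ]
}}

```text
t: 4.65
eef_pos: [0.576, -0.0061, 0.2702]
tool_rot: [[0.082, 0.997, 0.001], [0.997, -0.082, 0.001], [0.001, 0.001, -1.0]]
ft_force: [1.5, -0.5, -1.7]
width: 0.616
```

```bash
python3 -c "
from h import *
goal((.555,-.306,.27),-5)"
```

```text
t4.65 shift [-300.6    3.8   -0. ] turn [ 0.0013 -0.0009  0.0048] F [ 1.5 -0.5 -1.7] w 53.6 pos [ 0.576  -0.0061  0.2702]
```

{"api": "send_rows", "payload": {
  "plan": [
    [[-45, 1, 0], [0, 0, 0]],
    [[-90, 1, 0], [0, 0, 0]],
    [[-135, 2, 0], [0, 0, 0]],
    [[-180, 3, 0], [0, 0, 0]],
    [[-225, 3, 0], [0, 0, 0]]
  ]
}}

```text
t: 5.15
eef_pos: [0.56, -0.2323, 0.2702]
tool_rot: [[0.082, 0.997, 0.002], [0.997, -0.082, 0.001], [0.001, 0.002, -1.0]]
ft_force: [0.1, -1.0, -0.9]
width: 0.62
```

{"api": "send_rows", "payload": {
  "plan": [
    [[-40, 1, 0], [0, 0, 0]],
    [[-75, 1, 0], [0, 0, 0]],
    [[-75, 1, 0], [0, 0, 0]],
    [[-75, 1, 0], [0, 0, 0]],
    [[-75, 1, 0], [0, 0, 0]]
  ]
}}

```text
t: 5.65
eef_pos: [0.5553, -0.3056, 0.2698]
tool_rot: [[0.081, 0.997, 0.002], [0.997, -0.081, 0.002], [0.002, 0.002, -1.0]]
ft_force: [0.3, 0.5, -0.9]
width: 0.619
```

Run:
```python
from h import *
s,p,d=snap("wrist","w2.png");np.save("w2.npy",d);np.save("w2s.npy",s,allow_pickle=True)
C=cloud("wrist",d,s)
slot(C,d,s["eef_pos"][2]+.0173,s["eef_pos"][:2])
k=(C[...,2]>.1)&(C[...,2]<.135)&(d>0)&(np.hypot(C[...,0]-.555,C[...,1]+.216)<.04);x=C[k];print(k.sum(),x.mean(0),(x.min(0)+x.max(0))/2,np.ptp(x,axis=0))
goal((.555,-.216,.27),-5)
```

```text
n 7265 c [ 0.55614476 -0.30224011] gap 23.459913933349476 slot yaw -7.697769748477622 [0.07709853 0.04832998]
2035 [ 0.55605679 -0.21844841  0.12193441] [ 0.55599493 -0.21825986  0.12073601] [0.03596902 0.0359838  0.01457532]
t5.70 shift [89.  -7.6  0.1] turn [ 0.0018 -0.0024  0.0074] F [ 0.2  0.6 -1.2] w 53.4 pos [ 0.5555 -0.3053  0.2699]
```

View pics/w2.png

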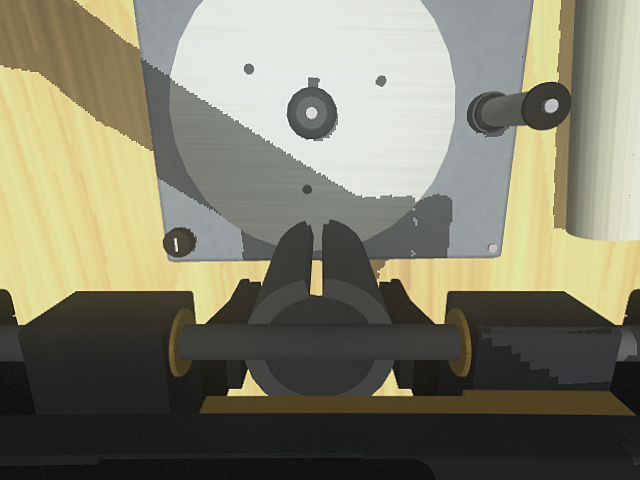

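The wrist view shows the hub at (312,113), with the dog at (314,82) just above it in the picture. The roller top is at (549,105). The slit of the held core runs from (317,294) up to (318,222).

Run:
```python
from h import *
d=np.load("w2.npy");s=np.load("w2s.npy",allow_pickle=True).item();C=cloud("wrist",d,s);z=C[...,2]
p=cv2.imread("pics/w2.png").astype(int).sum(2)
f=lambda a:np.round(np.degrees(np.arctan2(a[1],a[0])),1)
pl=(z>.078)&(z<.09)&(d>0)&(p>420);print("platter pts",pl.sum(),z[pl].mean())
h=C[(z>.119)&(z<.135)&(d>0)&(np.hypot(C[...,0]-.556,C[...,1]+.2184)<.03)];print("hubtop",len(h),h.mean(0))
h=(h[:,:2].max(0)+h[:,:2].min(0))/2;print(h)
c=np.array([.556,-.2184])
for zlo in(.087,.089):
  r=np.hypot(C[...,0]-c[0],C[...,1]-c[1]);k=(z>zlo)&(z<.1)&(r>.0205)&(r<.03)&(d>0);x=C[k].mean(0);print("dog",k.sum(),x,f(x[:2]-c))
for row in(76,79,82,86):print(row,p[row,300:330])
print("dogray",[(q,f(ray("wrist",[q],.093,s)[0,:2]-c)) for q in((313.5,80),(314.5,80))])
rz=ray("wrist",[(549,105)],.16,s)[0];print("roller",rz,f(rz[:2]-c))
t=s["eef_pos"][:2];Z=s["eef_pos"][2]
for row in(228,250,285,293,297,300):print(row,p[row,300:334])
print("jaw",f(s["tool_rot"][:2,1]))
for q in((316.5,294),(317.5,294)):
  x=ray("wrist",[q],Z+.0173,s)[0];print("slot",q,x[:2]-t,f(x[:2]-t))
```

```text
platter pts 39607 0.08519883581367353
hubtop 1500 [ 0.55615606 -0.21847027  0.12370758]
[ 0.55588379 -0.2183587 ]
dog 102 [ 0.5589597  -0.19637022  0.09329888] 82.3
dog 89 [ 0.55852161 -0.19503495  0.09417379] 83.8
76 [692 693 692 692 690 693 692 703 704 710 715 715 712 714 708 710 710 707
 701 696 694 693 691 692 692 691 693 692 693 691]
79 [688 688 689 690 687 689 698 740 358 313 328 334 337 331 329 331 325 317
 335 342 700 696 691 686 689 689 689 690 688 690]
82 [692 692 691 690 691 691 703 747 372 325 340 343 339 340 344 342 335 313
 467 734 714 696 692 691 689 692 691 690 690 692]
86 [692 695 699 702 711 722 746 706 363 335 314 285 291 313 350 349 331 298
 630 719 702 697 694 691 693 691 691 691 690 692]
dogray [((313.5, 80), np.float64(82.1)), ((314.5, 80), np.float64(80.3))]
roller [ 0.70241014 -0.22806268  0.16      ] -3.8
228 [182 180 180 184 185 183 186 182 181 177 148 291 383 388 376 382 380 380
 376 385 384 389 377 197 170 184 189 183 183 181 188 181 184 194]
250 [173 173 178 172 174 178 172 167 158 165 163 149 179 345 351 328 329 329
 304 305 308 307 171 151 171 170 172 174 182 179 176 176 180 180]
285 [212 209 219 211 209 203 154 149 150 119 316 566 565 554 560 563 569 574
 578 574 582 614 315 122 202 212 213 215 213 207 211 209 211 206]
293 [213 210 216 212 212 218 206 218 159  97 548 544 583 580 580 580 583 583
 583 585 598 633 318 186 201 208 209 209 213 204 207 209 213 210]
297 [213 210 211 206 213 212 212 220 212 184 161 169 160 166 161 162 158 152
 155 152 155 153 168 187 193 192 191 200 203 205 206 210 212 206]
300 [188 176 174 159 157 162 159 160 157 160 167 161 165 160 167 160 158 165
 156 161 154 154 168 162 165 156 157 159 164 160 158 155 171 160]
jaw -4.6
slot (316.5, 294) [-8.34847394e-05  1.98785106e-02] 90.2
slot (317.5, 294) [0.00026542 0.01984971] 89.2
```

```bash
python3 -c "
from h import *
goal((.555,-.2185,.245),-11.8)"
```

```text
t5.70 shift [86.4 -7.4 25.1] turn [ 0.0016 -0.0025  0.1261] F [ 0.2  0.6 -1.2] w 53.4 pos [ 0.5555 -0.3053  0.2699]
```

{"api": "send_rows", "payload": {
  "plan": [
    [[40, -4, 0], [0.002, -0.002, 0.06]],
    [[86, -7, 10], [0.002, -0.002, 0.126]],
    [[86, -7, 25], [0.002, -0.002, 0.126]],
    [[86, -7, 25], [0.002, -0.002, 0.126]],
    [[86, -7, 25], [0.002, -0.002, 0.126]]
  ]
}}

```text
t: 6.2
eef_pos: [0.5554, -0.219, 0.2454]
tool_rot: [[0.204, 0.979, -0.0], [0.979, -0.204, -0.0], [-0.0, -0.0, -1.0]]
ft_force: [0.0, 0.3, -0.5]
width: 0.614
```

```bash
python3 -c "
from h import *
goal((.555,-.2185,.205),-11.8)"
```

```text
t6.20 shift [ 0.4 -0.5 40.4] turn [-0.0004  0.0001  0.0009] F [ 0.   0.3 -0.5] w 53.4 pos [ 0.5554 -0.219   0.2454]
```

{"api": "send_rows", "payload": {
  "plan": [
    [[0.3, -0.4, 15], [0, 0, 0]],
    [[0.3, -0.4, 30], [0, 0, 0]],
    [[0.3, -0.4, 42], [0, 0, 0]],
    [[0.3, -0.4, 50], [0, 0, 0]],
    [[0.3, -0.4, 56], [0, 0, 0]]
  ]
}}

```text
t: 6.7
eef_pos: [0.5546, -0.2188, 0.188]
tool_rot: [[0.204, 0.979, -0.002], [0.979, -0.204, 0.0], [-0.0, -0.002, -1.0]]
ft_force: [-0.7, -0.6, -0.8]
width: 0.615
```

{"api": "send_rows", "payload": {
  "plan": [
    [[0, 0, 2], [0, 0, 0]],
    [[0, 0, 4], [0, 0, 0]],
    [[0, 0, 6], [0, 0, 0]],
    [[0, 0, 8], [0, 0, 0]],
    [[0, 0, 10], [0, 0, 0]]
  ]
}}

```text
t: 7.2
eef_pos: [0.5548, -0.2188, 0.1782]
tool_rot: [[0.204, 0.979, -0.001], [0.979, -0.204, 0.0], [-0.0, -0.001, -1.0]]
ft_force: [-0.4, -0.5, -0.8]
width: 0.614
```

```bash
python3 -c "
from h import *
goal((.555,-.2185,.17),-11.8)"
```

```text
t7.20 shift [0.4 0.1 8.2] turn [-0.0012  0.0002  0.0004] F [-0.4 -0.5 -0.8] w 53.4 pos [ 0.5548 -0.2188  0.1782]
```

{"api": "send_rows", "payload": {
  "plan": [
    [[0, 0, 2.5], [0, 0, 0]],
    [[0, 0, 5], [0, 0, 0]],
    [[0, 0, 7.5], [0, 0, 0]],
    [[0, 0, 9.5], [0, 0, 0]],
    [[0, 0, 10.5], [0, 0, 0]]
  ]
}}

```text
t: 7.7
eef_pos: [0.5549, -0.2188, 0.1675]
tool_rot: [[0.204, 0.979, -0.001], [0.979, -0.204, 0.0], [-0.0, -0.001, -1.0]]
ft_force: [0.3, -0.2, -1.1]
width: 0.616
```

{"api": "send_rows", "payload": {
  "plan": [
    [[0, 0, 0.5], [0, 0, 0]],
    [[0, 0, 1], [0, 0, 0]],
    [[0, 0, 1.5], [0, 0, 0]],
    [[0, 0, 2], [0, 0, 0]],
    [[0, 0, 2.2], [0, 0, 0]]
  ]
}}

```text
t: 8.2
eef_pos: [0.5549, -0.2188, 0.1653]
tool_rot: [[0.204, 0.979, -0.001], [0.979, -0.204, -0.0], [-0.0, -0.001, -1.0]]
ft_force: [0.2, 0.3, -1.6]
width: 0.617
```

{"api": "send_rows", "payload": {
  "plan": [
    [[0, 0, 0.4], [0, 0, 0]],
    [[0, 0, 0.8], [0, 0, 0]],
    [[0, 0, 1.2], [0, 0, 0]],
    [[0, 0, 1.5], [0, 0, 0]],
    [[0, 0, 1.5], [0, 0, 0]]
  ]
}}

```text
t: 8.7
eef_pos: [0.5549, -0.2188, 0.1638]
tool_rot: [[0.204, 0.979, -0.001], [0.979, -0.204, 0.0], [-0.0, -0.001, -1.0]]
ft_force: [0.3, -0.4, -1.6]
width: 0.618
```

{"api": "send_rows", "payload": {
  "plan": [
    [[0, 0, 0.4], [0, 0, 0]],
    [[0, 0, 0.8], [0, 0, 0]],
    [[0, 0, 0.8], [0, 0, 0]],
    [[0, 0, 0.8], [0, 0, 0]],
    [[0, 0, 0.8], [0, 0, 0]]
  ]
}}

```text
t: 9.2
eef_pos: [0.5549, -0.2188, 0.1629]
tool_rot: [[0.204, 0.979, -0.001], [0.979, -0.204, 0.0], [-0.0, -0.001, -1.0]]
ft_force: [0.3, -0.7, -0.9]
width: 0.614
```

{"api": "send_rows", "payload": {
  "plan": [
    [[0, 0, 0.7], [0, 0, 0]],
    [[0, 0, 1.4], [0, 0, 0]],
    [[0, 0, 2.1], [0, 0, 0]],
    [[0, 0, 2.8], [0, 0, 0]],
    [[0, 0, 3.5], [0, 0, 0]]
  ]
}}

```text
t: 9.7
eef_pos: [0.5549, -0.2188, 0.1594]
tool_rot: [[0.204, 0.979, -0.001], [0.979, -0.204, 0.0], [-0.0, -0.001, -1.0]]
ft_force: [1.1, 0.3, -0.7]
width: 0.617
```

{"api": "send_rows", "payload": {
  "plan": [
    [[0, 0, 0.3], [0, 0, 0]],
    [[0, 0, 0.6], [0, 0, 0]],
    [[0, 0, 0.9], [0, 0, 0]],
    [[0, 0, 1.2], [0, 0, 0]],
    [[0, 0, 1.2], [0, 0, 0]]
  ]
}}

```text
t: 10.2
eef_pos: [0.5549, -0.2188, 0.1582]
tool_rot: [[0.204, 0.979, -0.001], [0.979, -0.204, -0.0], [-0.0, -0.001, -1.0]]
ft_force: [0.9, -0.6, -0.6]
width: 0.615
```

{"api": "send_rows", "payload": {
  "plan": [
    [[0, 0, 0.3], [0, 0, 0]],
    [[0, 0, 0.6], [0, 0, 0]],
    [[0, 0, 0.8], [0, 0, 0]],
    [[0, 0, 0.8], [0, 0, 0]],
    [[0, 0, 0.8], [0, 0, 0]]
  ]
}}

```text
t: 10.7
eef_pos: [0.5549, -0.2188, 0.1574]
tool_rot: [[0.204, 0.979, -0.001], [0.979, -0.204, -0.0], [-0.0, -0.001, -1.0]]
ft_force: [0.5, -0.4, -0.8]
width: 0.616
```

{"api": "send_rows", "payload": {
  "plan": [
    [[0, 0, 0.2], [0, 0, 0]],
    [[0, 0, 0.4], [0, 0, 0]],
    [[0, 0, 0.5], [0, 0, 0]],
    [[0, 0, 0.5], [0, 0, 0]],
    [[0, 0, 0.5], [0, 0, 0]]
  ]
}}

```text
t: 11.2
eef_pos: [0.5549, -0.2187, 0.1569]
tool_rot: [[0.204, 0.979, -0.001], [0.979, -0.204, 0.0], [-0.0, -0.001, -1.0]]
ft_force: [0.5, 0.1, -0.6]
width: 0.613
```

```bash
python3 -c "
from h import *
goal((.5549,-.2188,.157),-98.1)"
```

```text
t11.20 shift [-0.1 -0.  -0.1] turn [-7.0000e-04  9.0000e-04  1.5067e+00] F [ 0.5  0.1 -0.6] w 53.3 pos [ 0.5549 -0.2187  0.1569]
```

{"api": "send_rows", "payload": {
  "plan": [
    [[0, 0, 0], [0, 0, 0.03]],
    [[0, 0, 0], [0, 0, 0.07]],
    [[0, 0, 0], [0, 0, 0.12]],
    [[0, 0, 0], [0, 0, 0.18]],
    [[0, 0, 0], [0, 0, 0.24]]
  ]
}}

```text
t: 11.7
eef_pos: [0.5546, -0.2185, 0.1568]
tool_rot: [[0.433, 0.901, -0.002], [0.901, -0.433, 0.0], [-0.001, -0.002, -1.0]]
ft_force: [0.6, -0.2, -0.6]
width: 0.614
```

```bash
python3 -c "
from h import *
goal((.5549,-.2188,.157),-98.1);print(telemetry.sense()['torque'])"
```

```text
t11.70 shift [-0.1  0.3 -0.2] turn [-0.0014  0.0017  1.264 ] F [ 0.6 -0.2 -0.6] w 53.4 pos [ 0.5546 -0.2185  0.1568]
[0.0589389  0.25235484 0.13970144]
```

{"api": "send_rows", "payload": {
  "plan": [
    [[0, 0.3, 0], [0, 0, 0.08]],
    [[0, 0.3, 0], [0, 0, 0.17]],
    [[0, 0.3, 0], [0, 0, 0.26]],
    [[0, 0.3, 0], [0, 0, 0.35]],
    [[0, 0.3, 0], [0, 0, 0.44]]
  ]
}}

```text
t: 12.2
eef_pos: [0.5546, -0.2177, 0.1568]
tool_rot: [[0.778, 0.628, -0.003], [0.628, -0.778, 0.002], [-0.001, -0.004, -1.0]]
ft_force: [-1.2, 1.5, 0.0]
width: 0.619
```

```bash
python3 -c "
from h import *
goal((.5549,-.2188,.157),-98.1);print(telemetry.sense()['torque'])"
```

```text
t12.20 shift [-0.5  1.  -0.2] turn [-0.0029  0.0025  0.8203] F [-1.2  1.5  0. ] w 53.8 pos [ 0.5546 -0.2177  0.1568]
[0.38463012 0.33239634 0.13918806]
```

{"api": "send_rows", "payload": {
  "plan": [
    [[-0.3, 0.6, 0], [-0.003, 0.0025, 0.08]],
    [[-0.3, 0.6, 0], [-0.003, 0.0025, 0.17]],
    [[-0.3, 0.6, 0], [-0.003, 0.0025, 0.26]],
    [[-0.3, 0.6, 0], [-0.003, 0.0025, 0.35]],
    [[-0.3, 0.6, 0], [-0.003, 0.0025, 0.43]]
  ]
}}

```text
t: 12.7
eef_pos: [0.5549, -0.2169, 0.1568]
tool_rot: [[0.97, 0.244, -0.0], [0.244, -0.97, 0.003], [0.0, -0.003, -1.0]]
ft_force: [-0.7, 2.1, 0.4]
width: 0.615
```

```bash
python3 -c "
from h import *
goal((.5549,-.2188,.157),-98.1);s=telemetry.sense();print(s['torque'],s['joints'])"
```

```text
t12.70 shift [-0.4  1.8 -0.2] turn [-2.800e-03  2.000e-04  3.874e-01] F [-0.7  2.1  0.4] w 53.5 pos [ 0.5549 -0.2169  0.1568]
[0.52918456 0.21596705 0.17609292] [-15.9270241   30.83849693  46.33076295 106.06790268 -27.14721952
  54.82445569 -33.37083496]
```

{"api": "send_rows", "payload": {
  "plan": [
    [[0, 0, 0], [-0.0028, 0, 0.08]],
    [[0, 0, 0], [-0.0028, 0, 0.16]],
    [[0, 0, 0], [-0.0028, 0, 0.24]],
    [[0, 0, 0], [-0.0028, 0, 0.32]],
    [[0, 0, 0], [-0.0028, 0, 0.385]]
  ]
}}

```text
t: 13.2
eef_pos: [0.5554, -0.2162, 0.1568]
tool_rot: [[0.99, -0.141, 0.0], [-0.141, -0.99, 0.001], [0.0, -0.001, -1.0]]
ft_force: [0.9, -0.3, -1.8]
width: 0.617
```

{"api": "send_rows", "payload": {
  "plan": [
    [[0, 0, 0], [0, 0, 0]],
    [[0, 0, 0], [0, 0, 0]],
    [[0, 0, 0], [0, 0, 0]],
    [[0, 0, 0], [0, 0, 0]],
    [[0, 0, 0], [0, 0, 0]]
  ]
}}

```text
t: 13.7
eef_pos: [0.5554, -0.2162, 0.1568]
tool_rot: [[0.99, -0.141, 0.0], [-0.141, -0.99, 0.001], [0.0, -0.001, -1.0]]
ft_force: [-0.4, -0.5, -1.7]
width: 0.619
```

Run:
```python
from h import *
goal((.5549,-.2188,.157),-98.1);print(telemetry.sense()['torque'])
snap("wrist","w3.png");s,p,d=snap("top","t3.png")
a=cv2.imread('pics/w3.png');b=a[150:400,150:490];cv2.imwrite('pics/w3c.png',cv2.resize(b,None,fx=2,fy=2))
```

```text
t13.70 shift [-0.1  2.6 -0.2] turn [-0.0009 -0.0004 -0.0003] F [-0.4 -0.5 -1.7] w 53.8 pos [ 0.5554 -0.2162  0.1568]
[-0.08201043  0.11676607  0.06469685]
```

View pics/w3.png

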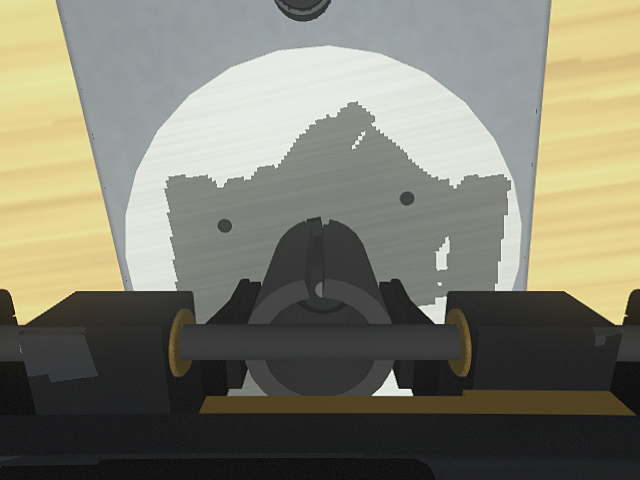

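The wrist view shows the core standing on the hub, with its slit at columns 309–322 (rows 222–296) pointing up towards the roller, whose lower edge is at (303,10). I'll release it and back off.

{"api": "send_rows", "payload": {
  "plan": [
    [[0, 0, 0], [0, 0, 0]],
    [[0, 0, 0], [0, 0, 0]],
    [[0, 0, 0], [0, 0, 0]],
    [[0, 0, 0], [0, 0, 0]],
    [[0, 0, 0], [0, 0, 0]]
  ],
  "grip": 84
}}

```text
t: 14.3
eef_pos: [0.5554, -0.2162, 0.1568]
tool_rot: [[0.99, -0.141, 0.001], [-0.141, -0.99, 0.001], [0.0, -0.001, -1.0]]
ft_force: [-0.2, 0.1, -0.6]
width: 0.937
```

{"api": "send_rows", "payload": {
  "plan": [
    [[0, 0, 0], [0, 0, 0]],
    [[0, 0, -10], [0, 0, 0]],
    [[0, 0, -40], [0, 0, 0]],
    [[0, 0, -80], [0, 0, 0]],
    [[0, 0, -120], [0, 0, 0]]
  ]
}}

```text
t: 14.8
eef_pos: [0.555, -0.2165, 0.2787]
tool_rot: [[0.99, -0.142, 0.0], [-0.142, -0.99, 0.001], [0.0, -0.001, -1.0]]
ft_force: [-0.2, -0.1, 0.5]
width: 0.965
```

{"api": "send_rows", "payload": {
  "plan": [
    [[0, 0, -15], [0, 0, 0]],
    [[0, 0, -15], [0, 0, 0]],
    [[0, 0, -15], [0, 0, 0]],
    [[0, 0, -15], [0, 0, 0]],
    [[0, 0, -15], [0, 0, 0]]
  ]
}}

```text
t: 15.3
eef_pos: [0.5544, -0.2161, 0.2923]
tool_rot: [[0.99, -0.142, -0.002], [-0.142, -0.99, 0.001], [-0.002, -0.001, -1.0]]
ft_force: [-0.4, 0.4, -0.2]
width: 0.966
```

Run:
```python
from h import *
s,p,d=snap("wrist","w4.png");C=cloud("wrist",d,s)
f=lambda a:np.round(np.degrees(np.arctan2(a[1],a[0])),1)
c=slot(C,d,.174,s["eef_pos"][:2])
z=C[...,2];r=np.hypot(C[...,0]-.7,C[...,1]+.228)
x=C[(z>.150)&(z<.175)&(d>0)&(r<.03)];print("roller",len(x))
if len(x):
  m=(x.min(0)+x.max(0))/2;print(m,np.ptp(x,axis=0),f(m[:2]-c))
k=(z>.165)&(d>0)&(np.hypot(C[...,0]-c[0],C[...,1]-c[1])<.035);print("top z",np.median(z[k]));k=(z>.07)&(z<.1)&(d>0)&(np.hypot(C[...,0]-c[0],C[...,1]-c[1])<.1);print("platter z",np.median(z[k]))
s2,p2,d2=snap("top","t4.png");C2=cloud("top",d2)
for n,b in(("plain",(205,240,290,325,.1,.15)),("jar",(285,330,285,325,.08,.13)),("tape",(170,230,160,212,.015,.05))):
  k=np.zeros(d2.shape,bool);k[b[2]:b[3],b[0]:b[1]]=1;k&=(C2[...,2]>b[4])&(C2[...,2]<b[5])&(d2>0);print(n,C2[k].mean(0)[:2])
goal(s["eef_pos"],-98)
```

```text
n 2233 c [ 0.55606213 -0.21691723] gap 13.363087097725918 slot yaw -3.3389776822491664 [0.05479307 0.05401975]
roller 1344
[ 0.69707953 -0.22843119  0.16176816] [0.02097656 0.0276821  0.01093993] -4.7
top z 0.3779429071142524
platter z 0.08519526246659714
plain [0.44504083 0.29700881]
jar [0.45144156 0.12580563]
tape [0.71293277 0.37814369]
t15.40 shift [-0.2 -0.2  0.4] turn [-0.0005  0.0018 -0.0028] F [-0.5 -0.1  0.2] w 83.8 pos [ 0.5546 -0.2163  0.2927]
```

View pics/w4.png

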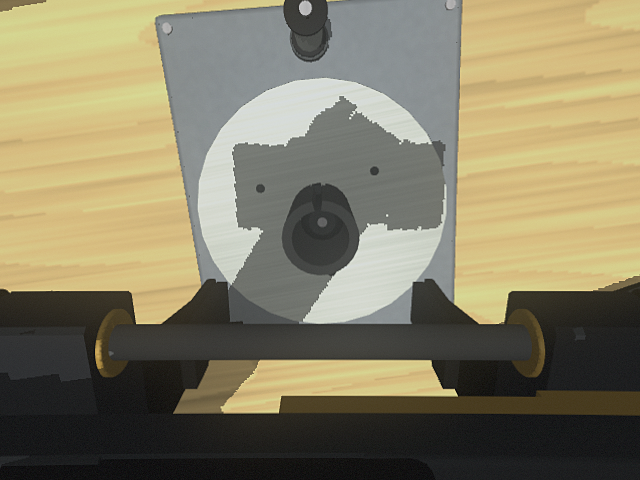

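The view shows the core upright on the hub, rim at (321,237). Its slot is at (320,200) and faces the roller at (305,10), and the fingers are clear. I'll check the rim height once more and hand in.

Run:
```python
from h import *
from workcell import workorder
s,p,d=snap("wrist","w5.png");C=cloud("wrist",d,s);z=C[...,2];r=np.hypot(C[...,0]-.556,C[...,1]+.217)
a=z[(d>0)&(z>.15)&(z<.2)&(r>.021)&(r<.026)];pl=z[(d>0)&(z>.075)&(z<.095)&(r>.05)&(r<.1)]
h=np.median(a)-np.median(pl);print("rim above platter",h)
if abs(h-.09)<.0025: print(workorder.job_done())
```

```text
rim above platter 0.09007525285129186
the job is handed in; nothing more can be done
None
```

The slotted core is loaded on the rewinder, fully home over the dog, with its slot facing the guide roller. I let go, backed the gripper off and handed the job in at about 15.5 s of the 61 s. No verdict is reported.

I gripped the core about 20 mm below its top edge. A close look at the hub gave the dog's angle, so I lined the slot up with it before lowering. The notch passed over the dog on the first try, and the wrist force readings stayed below about 2 N throughout lowering and turning. I then turned core and platter together about 86° clockwise.

| Check after release | Result | Limit |
|---|---|---|
| Rim above platter (90.0 mm is fully home) | 90.1 mm | ±2.5 mm |
| Slot direction against roller direction | −3.3° against −4.7°, so about 1.4° off | about 12° |
| Core axis against the first close look at the hub | about 1.5 mm | 4 mm |
| Bystanders moved | under 1 mm | 20 mm |

**Disagreements:**
- While I turned the core, the tool was pushed about 2.6 mm sideways, with about 2 N of side force. That suggests the core sat slightly off-centre in the grip or against the hub.
- Estimates of the slot's angle in the grip, from separate pictures, differed by about 1.5°.

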